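Zero a hand planer's depth knob, back it off five clicks and lock it

TASK

Set the cutting depth of the electric hand planer parked on its wooden cradle: turn the round knob on its nose clockwise (seen from above) until it comes up against its zero stop, then back it off anticlockwise by exactly five clicks and let go of it. Then push the small lock lever on top of the motor body over, all the way towards the rear handle. Leave the other things on the bench where they are.

Things in the scene. Friction and masses are not known exactly. Their poses are not given: they have to be found in the camera images.
- planer: Grey electric hand planer, 310 mm long, 80 mm wide, 165 mm high, fixed on a wooden cradle board (310 x 130 mm). Origin on the bench under the middle; x runs level from the nose (black knob) to the rear handle, y to its left, z up. The motor body starts 80 mm behind the knob axis and is 116 mm high; the rear handle loop, 165 mm high, lies 75 to 185 mm behind the origin
- knob_grip (a point): Point on the vertical axis of the depth knob, 99 mm above the bench, a good height to grip; it has the planer's axes and does not turn with the knob. The black knob is a twelve-sided prism, 46 mm across flats (12 mm wide), 80 to 116 mm above the bench, with a white line on top; at any click, flats face along planer x, y and every 30 degrees between. Under it: a collar 62 mm across, 79 mm high, on the nose
- knob_top (a point): Centre of the knob's top. The knob turns about the vertical and clicks every 30 degrees. Going over a click takes 0.15 to 0.35 N m; let go, it springs into the nearest click. The zero stop is the clockwise end (2 degrees past the zero click): a torque that grows past 0.9 N m is the stop. There are 9 clicks anticlockwise of zero; it starts 2 to 5 clicks from zero
- front_shoe (a joint): Height of the planer's aluminium front shoe above its zero, in m, driven by the knob: 0 at the zero stop, 0.0002 more for each click anticlockwise, so 0.0010 is wanted at the fifth. A reading is noisier than one click: count the clicks
- lever_tip (a point): Middle of the black paddle (9 mm thick, 30 mm wide across the planer, 18 mm high) at the end of the lock lever. The lever turns about a cross-wise pin 125 mm above the bench, 18 mm behind the planer's origin; the paddle's middle is 38 mm from the pin, its end 47 mm
- lock_lever (a joint): Angle of the lock lever in rad: 0 leaning 31 degrees towards the nose (open; it starts at 0 to 0.12), 0.55 upright, 1.1 leaning 31 degrees towards the rear handle, at its stop (locked). It stays where it is left; about 2.5 N at the paddle moves it
- offcut: Bystander: wooden offcut, 110 x 45 x 30 mm, beside the planer; origin under its centre
- sanding_block: Bystander: cork sanding block, 100 x 60 x 35 mm, beside the planer; origin under its centre
- screwdriver: Bystander: screwdriver lying beside the planer, 200 mm long, 26 mm high, handle black; origin under its middle
- glue: Bystander: white glue bottle, 60 mm across, 150 mm high, beside the planer; origin under its centre
- tape_measure: Bystander: black tape measure, 70 x 35 x 62 mm; origin under its centre
- mug: Bystander: white mug, 80 mm across, 95 mm high; origin under its centre
- try_square: Bystander: try square lying flat, wooden stock 100 mm, steel blade 110 mm; origin under the stock's centre

How it is judged:
By the outcome, as a careful person would: the job done as asked, in the order asked, and still so for the second after the job is handed in, with the robot touching nothing.
It also fails if it takes over 69 s, if anything falls off the work surface, if the arm or the gripper's body presses on something with over 40 N, if the wrist force passes 120 N, or if a joint passes its speed limit or range.

ROBOT

A 6-joint arm with a two-finger parallel gripper is mounted at the origin on the work surface. World frame = base frame: x ahead of the robot, y to its left, z up, the work surface at z = 0. Lengths are in m, angles in rad, forces in N, time in s.
With the tool pointing down it reaches from about 0.4 to 0.925 m from the base axis. Payload 3.4 kg.
Tool frame: the origin (TCP) lies midway between the tips of the shut fingers; the grasp point (between the pads) lies 19 mm behind it; z points along the fingers, y is the line along which they close (so a half turn about z gives the same grasp; the last joint's range is limited). The gripper opens to 85 mm and grips with 20 to 120 N. Pads are 22 mm wide; open, the fingers measure 114 mm over their backs; the gripper's body (76 mm by 85 mm) begins 54 mm behind the grasp point. The pads swing forward as they close: fully open they stand 13 mm farther back than shut.
Start: joints at [1.187, 0.307, 1.506, -0, 1.328, -0.073], TCP at [0.176, 0.547, 0.231] pointing down, gripper open.
Joint ranges: [-3.12, 3.12], [-1.05, 2.28], [0.14, 2.33], [-1.42, 4.57], [0.1, 2.73], [-2.68, 2.68]. Speed limits (rad/s): [2.57, 2.57, 3.14, 3.14, 3.14, 3.14].

INTERFACE

Orientations are given as [roll, pitch, yaw] about the fixed x, y, z axes, in that order (R = Rz(yaw) Ry(pitch) Rx(roll)).
In Python, from workcell import r gives the robot as it stands. The module is installed in compiled form; this text tells all that it offers.
- The arm moves only by the shell command python3 -m crank 'ROWS' [FORCE]. ROWS is JSON, a list of rows, each an object with "rot": the turn, a rotation vector about the world's x, y, z in rad, a list of three; "travel": the shift along the world's x, y, z in mm, a list of three; "grip": the opening, from 0 (shut) to 1 (fully open). A call has 1 to 20 rows; each row is the pose to reach, as a shift and turn from the pose commanded when the call began; what a row does not reach only later rows make up. A row lasts 1/12 s, in which the tool goes at most 41.7 mm and 7.16 degrees, less where a joint would pass 70% of its speed; a pose out of reach is approached as far as the arm can. A call with a gripper value outside its range is refused whole. The fingers move at their own pace and stop on an object; FORCE is the grip in N (left out, the last holds). Time passes only in rows, so rows that repeat a pose let the fingers close. It gives the time, the measured TCP pose, the force, the opening and the grip force at its end, in the units of the state.
- r.sense(): the state, without advancing time (a new reading comes with each control period).
- r.snapshot(name): name is "scene" or "top"; returns a dict with "color" (400x640x3 uint8, blue, green, red), "camera_matrix" (3x3 intrinsics, pixels), "T" (4x4, takes a point from camera to world coordinates). Camera axes: x right, y down, z forward; pixel columns grow to the right and rows downward; lengths in m; the calibration is good to about 2 mm. A picture is of the moment at which its call begins. There is no depth.
- r.job_done(): hands the job in; it is judged then, once.
The state is a dict: "clock": time; "joint_pos": joint angles; "joint_vel": joint speeds; "tau": joint torques, N m; "ee_pos": TCP position; "tool_rot": TCP orientation; "contact_force": force on the tool from outside, world axes, zero at the start; "moment": the same for the moment, N m; "opening": finger opening in m; "grasp_force": force on a finger pad.
Only numpy, scipy, OpenCV 4.12 (cv2) and the standard library are available. Lean on these libraries where they do the work, as an engineer would, in place of code of your own. Each camera call takes 0.05 s, during which the arm holds its last target. There are 200 camera calls.

## Working session

There is one attempt and no reset: what is moved stays moved. The work goes in short steps, Python scripts to look and compute and a shell command to move; the robot and the scene stay as the last step left them, time stands still between calls to the robot, and variables do not carry over. Pictures are saved under pics/ and viewed, at most 10 in all, crops included, and the job is handed in when it is done.

```bash
mkdir -p pics
python3 - <<'E'
from workcell import r
import cv2,numpy as np
for n in("scene","top"):
    s=r.snapshot(n);cv2.imwrite(f"pics/{n}0.png",s["color"]);np.savez(f"{n}0.npz",**s)
    print(n,s["camera_matrix"].round(1).tolist(),s["T"].round(3).tolist())
print(r.sense())
E
```

```text
scene [[465.1, 0.0, 326.4], [0.0, 465.1, 200.2], [0.0, 0.0, 1.0]] [[0.502, 0.715, -0.487, 1.377], [0.865, -0.406, 0.295, -0.533], [0.013, -0.57, -0.822, 1.483], [0.0, 0.0, 0.0, 1.0]]
top [[412.2, 0.0, 323.6], [0.0, 412.2, 195.6], [0.0, 0.0, 1.0]] [[-0.01, -0.989, 0.149, 0.376], [-1.0, 0.01, 0.002, -0.042], [-0.004, -0.149, -0.989, 1.357], [0.0, 0.0, 0.0, 1.0]]
{'clock': 0.1, 'joint_pos': array([ 1.18652903e+00,  3.07506540e-01,  1.50751799e+00,  2.12218867e-05,
        1.32842303e+00, -7.34574574e-02]), 'joint_vel': array([ 0.00026188, -0.00069611, -0.00306077,  0.000133  ,  0.00159605,
       -0.0007546 ]), 'tau': array([-6.46614444e-04, -4.58530104e+01, -2.52606815e+01, -2.15681621e-04,
        5.52242738e-03,  9.05754405e-06]), 'ee_pos': array([0.17561207, 0.54687617, 0.23047772]), 'tool_rot': array([-3.13974426e+00, -1.56670917e-04,  2.83077755e+00]), 'contact_force': array([ 0.75413605, -0.29653885, -0.06550502]), 'moment': array([0.03584002, 0.0341246 , 0.0136859 ]), 'grasp_force': 0.0, 'opening': 0.08562905020683505}
```

View pics/scene0.png

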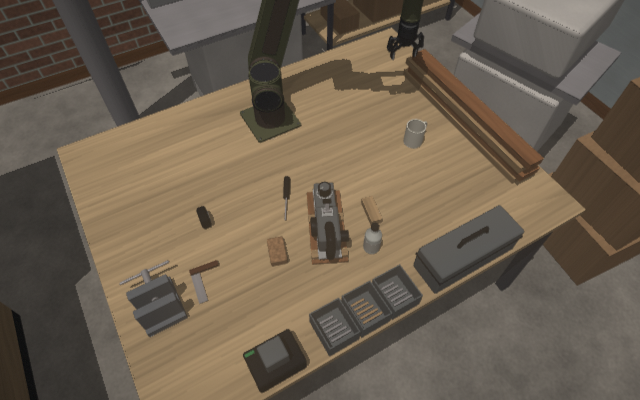

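View pics/top0.png

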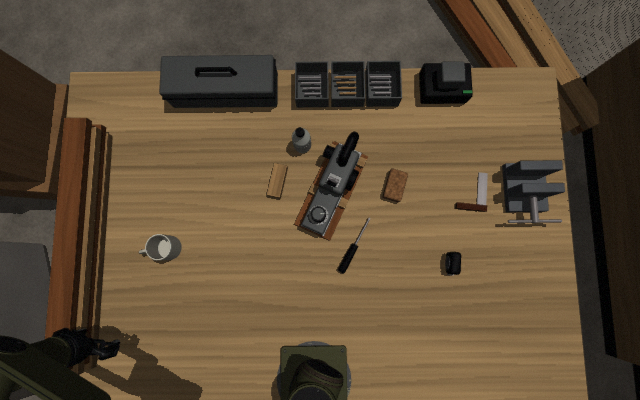

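The scene picture shows the planer at (325,220) with its knob at (324,188). The top picture shows the knob at (319,214) and the handle at (348,150). I'll zoom in on both.

Run:
```python
import cv2,numpy as np
a=np.load("top0.npz")["color"][120:250,250:420]; b=np.load("scene0.npz")["color"][165:275,280:390]
a=cv2.resize(a,None,fx=4,fy=4,interpolation=2)[:,:440];a=cv2.resize(np.load("top0.npz")["color"][125:245,285:375],None,fx=4.5,fy=4.5,interpolation=2)
b=cv2.resize(np.load("scene0.npz")["color"][170:270,300:360],None,fx=5.4,fy=5.4,interpolation=2)
cv2.imwrite("pics/z0.png",np.hstack([a,b]))
print(a.shape,b.shape)
```

```text
(540, 405, 3) (540, 324, 3)
```

View pics/z0.png

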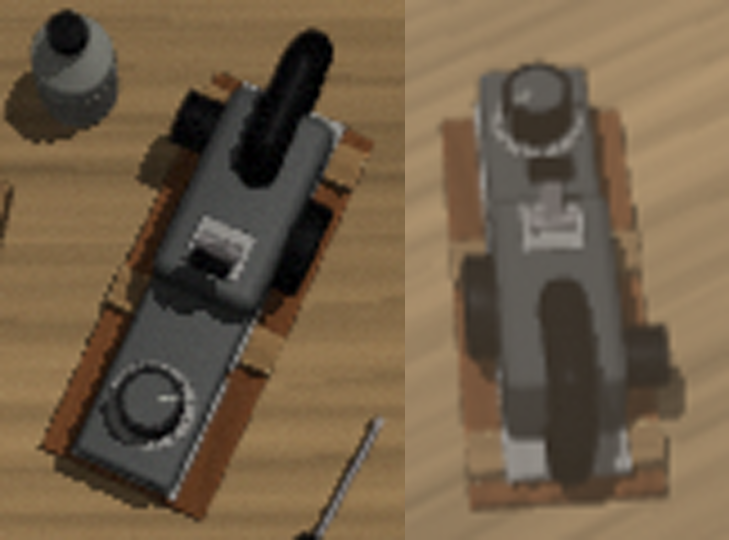

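The zoom shows the knob top's centre at about top px (318.5,213.8) and scene px (324.6,186.7). The black lever paddle is at top px (332,183), and the cradle edges are clear. Next I compute positions.

```bash
cat > h.py <<'E'
import numpy as np
C={n:np.load(n+"0.npz") for n in("scene","top")}
def ray(n,p):
    K,T=C[n]["camera_matrix"],C[n]["T"]; d=T[:3,:3]@np.linalg.solve(K,[*p,1]); return T[:3,3],d/np.linalg.norm(d)
def plane(n,p,z):
    o,d=ray(n,p); return o+d*(z-o[2])/d[2]
def tri(p,q):
    o,d=ray("top",p);e,f=ray("scene",q);s=np.linalg.lstsq(np.c_[d,-f],e-o,rcond=None)[0]
    a,b=o+d*s[0],e+f*s[1];return (a+b)/2,np.linalg.norm(a-b)
def zt(x,y):return(285+(x+.5)/4.5-.5,125+(y+.5)/4.5-.5)
def zs(x,y):return(300+(x-405+.5)/5.4-.5,170+(y+.5)/5.4-.5)
E
python3 - <<'E'
from h import *
kt,ks=zt(151,400),zs(537,90)
print("knob",plane("top",kt,.116),plane("scene",ks,.116),tri(kt,ks))
for a,b in(((205,520),(370,150)),((40,447),(215,75)),((72,458),(150,285)),((172,500),(258,312))):
    z=.015 if a[0] in(205,40) else .08
    A,B=plane("top",zt(*a),z),plane("top",zt(*b),z);v=B-A;print(A,B,np.linalg.norm(v),np.degrees(np.arctan2(v[1],v[0])))
A,B=plane("scene",zs(470,510),.0),plane("scene",zs(670,495),.0);v=A-B;print("rear",A,B,np.linalg.norm(v),np.degrees(np.arctan2(v[1],v[0])))
A,B=plane("top",zt(40,447),.015),plane("top",zt(205,520),.015);v=A-B;print("front",np.linalg.norm(v),np.degrees(np.arctan2(v[1],v[0])))
pt,ps=zt(212,262),zs(548,168);print("paddle",tri(pt,ps),plane("top",pt,.158),plane("scene",ps,.158))
E
```

```text
knob [ 0.50803329 -0.0221226   0.116     ] [ 0.50828205 -0.01831888  0.116     ] (array([ 0.50863592, -0.02056561,  0.11765856]), np.float64(0.0035236968551996986))
[ 0.43162309 -0.05868005  0.015     ] [ 0.70338787 -0.18438825  0.015     ] 0.29943053643793 -24.8234921682098
[0.4854458  0.06017481 0.015     ] [ 0.76203769 -0.07021713  0.015     ] 0.30578608219837167 -25.240296808838153
[0.47231439 0.03317606 0.08      ] [ 0.59255272 -0.02149059  0.08      ] 0.13208216968732683 -24.449035866313718
[ 0.4427906 -0.0354028  0.08     ] [ 0.57268368 -0.09656301  0.08      ] 0.1435715261423625 -25.21342182516418
rear [ 0.70951471 -0.18379548  0.        ] [ 0.76528108 -0.06400677  0.        ] 0.13213334483378913 -114.96383643088376
front 0.13047361381384517 65.636889515132
paddle (array([ 0.59415506, -0.06203968,  0.16217201]), np.float64(0.0032756799755644657)) [ 0.59418356 -0.06358341  0.158     ] [ 0.59233674 -0.05903969  0.158     ]
```

The cradle yaw is about -25° and its size checks out at about 130 × 310 mm. The knob is at about (0.508, -0.020) with a triangulated height of 0.1177 against 0.116 given. The paddle at z≈0.16 fits too. Now I move above the knob, with the closing axis along planer y, so the wrist has room for the full clockwise turn.

```bash
python3 -m crank '[{"travel":[41,-71,0],"rot":[0,0,-0.126],"grip":1},{"travel":[332,-567,-20],"rot":[0,0,-0.126],"grip":1},{"travel":[332,-567,-20],"rot":[0,0,-0.126],"grip":1},{"travel":[332,-567,-20],"rot":[0,0,-0.126],"grip":1},{"travel":[332,-567,-20],"rot":[0,0,-0.126],"grip":1},{"travel":[332,-567,-20],"rot":[0,0,-0.126],"grip":1},{"travel":[332,-567,-20],"rot":[0,0,-0.126],"grip":1},{"travel":[332,-567,-20],"rot":[0,0,-0.126],"grip":1},{"travel":[332,-567,-20],"rot":[0,0,-0.126],"grip":1},{"travel":[332,-567,-20],"rot":[0,0,-0.126],"grip":1},{"travel":[332,-567,-20],"rot":[0,0,-0.126],"grip":1},{"travel":[332,-567,-20],"rot":[0,0,-0.126],"grip":1},{"travel":[332,-567,-20],"rot":[0,0,-0.126],"grip":1},{"travel":[332,-567,-20],"rot":[0,0,-0.126],"grip":1},{"travel":[332,-567,-20],"rot":[0,0,-0.126],"grip":1},{"travel":[332,-567,-20],"rot":[0,0,-0.126],"grip":1},{"travel":[332,-567,-20],"rot":[0,0,-0.126],"grip":1},{"travel":[332,-567,-20],"rot":[0,0,-0.126],"grip":1},{"travel":[332,-567,-20],"rot":[0,0,-0.126],"grip":1},{"travel":[332,-567,-20],"rot":[0,0,-0.126],"grip":1}]' 60; python3 -c "
from workcell import r
s=r.sense();print(s['joint_pos'].round(3),s['ee_pos'],s['contact_force'],s['moment'])"
```

```text
clock: 1.77
ee_pos: [0.5068, -0.0185, 0.211]
tool_rot: [-3.142, -0.002, 2.706]
contact_force: [-0.4, 0.4, -0.4]
opening: 0.0854
grasp_force: 0.0
[-0.12   0.231  1.673  0.     1.239 -1.255] [ 0.50676394 -0.01853606  0.21098802] [-0.36406673  0.41221888 -0.36330726] [ 0.03180248  0.05625211 -0.00683927]
```

```bash
python3 -m crank '[{"travel":[0,0,-40],"rot":[0,0,0],"grip":1},{"travel":[0,0,-70],"rot":[0,0,0],"grip":1},{"travel":[0,0,-95],"rot":[0,0,0],"grip":1},{"travel":[0,0,-115],"rot":[0,0,0],"grip":1},{"travel":[0,0,-130],"rot":[0,0,0],"grip":1},{"travel":[0,0,-130],"rot":[0,0,0],"grip":1},{"travel":[0,0,-130],"rot":[0,0,0],"grip":1}]'
python3 - <<'E'
from workcell import r
import cv2
s=r.sense();print(s['ee_pos'],s['contact_force'],s['moment'])
a=cv2.resize(r.snapshot("top")["color"][160:260,260:380],None,fx=3.3,fy=3.3,interpolation=2);b=cv2.resize(r.snapshot("scene")["color"][130:230,270:390],None,fx=3.3,fy=3.3,interpolation=2)
cv2.imwrite("pics/g1.png",cv2.hconcat([a,b]))
E
```

```text
clock: 2.35
ee_pos: [0.5067, -0.0183, 0.081]
tool_rot: [-3.141, -0.002, 2.707]
contact_force: [-0.7, -0.4, -0.6]
opening: 0.0855
grasp_force: 0.0
[ 0.5066898  -0.01825558  0.08101918] [-0.68692059 -0.40103876 -0.61957112] [ 0.00446986  0.00532054 -0.02769311]
```

View pics/g1.png

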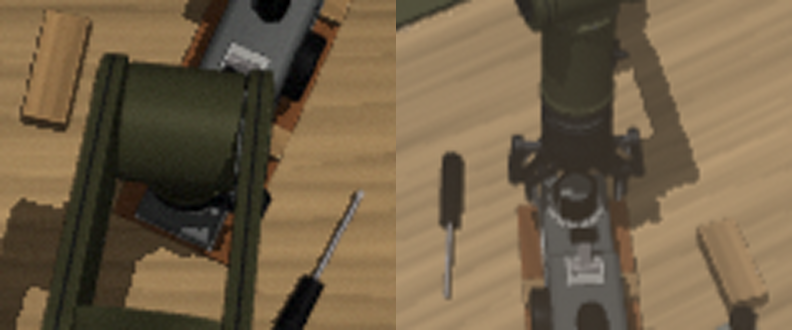

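In the picture the fingers straddle the knob evenly: in the right half, the knob is at x≈575 between fingers at 515 and 637. I close gently after a 1 mm correction.

```bash
python3 -m crank '[{"travel":[1,-1,0],"rot":[0,0,0],"grip":0},{"travel":[1,-1,0],"rot":[0,0,0],"grip":0},{"travel":[1,-1,0],"rot":[0,0,0],"grip":0},{"travel":[1,-1,0],"rot":[0,0,0],"grip":0},{"travel":[1,-1,0],"rot":[0,0,0],"grip":0},{"travel":[1,-1,0],"rot":[0,0,0],"grip":0},{"travel":[1,-1,0],"rot":[0,0,0],"grip":0},{"travel":[1,-1,0],"rot":[0,0,0],"grip":0}]' 30
python3 - <<'E'
from workcell import r
s=r.sense();print(s['ee_pos'],s['contact_force'],s['moment'])
E
```

```text
clock: 3.12
ee_pos: [0.5099, -0.0199, 0.0824]
tool_rot: [3.139, 0.002, 2.704]
contact_force: [-0.3, 4.3, 6.0]
opening: 0.0449
grasp_force: 31.7
[ 0.50992553 -0.01986892  0.08244298] [-0.25680461  4.31964585  5.98362928] [ 0.52113049  0.0157904  -0.05280755]
```

```bash
python3 -m crank '[{"travel":[0,1,2],"rot":[0,0,0],"grip":0},{"travel":[0,1,2],"rot":[0,0,0],"grip":0},{"travel":[0,1,2],"rot":[0,0,0],"grip":0},{"travel":[0,1,2],"rot":[0,0,0],"grip":0}]' 70
python3 - <<'E'
from workcell import r
s=r.sense();print(s['ee_pos'],s['contact_force'],s['moment'])
E
python3 -m crank '[{"travel":[0,0,0],"rot":[0,0,-0.11],"grip":0},{"travel":[0,0,0],"rot":[0,0,-0.22],"grip":0},{"travel":[0,0,0],"rot":[0,0,-0.33],"grip":0},{"travel":[0,0,0],"rot":[0,0,-0.44],"grip":0},{"travel":[0,0,0],"rot":[0,0,-0.52],"grip":0}]'
python3 - <<'E'
from workcell import r
s=r.sense();print(s['ee_pos'],s['contact_force'],s['moment'],s['joint_pos'])
E
```

```text
clock: 3.45
ee_pos: [0.5098, -0.0198, 0.0828]
tool_rot: [3.141, 0.001, 2.705]
contact_force: [5.2, -0.2, -12.4]
opening: 0.045
grasp_force: 77.3
[ 0.50984839 -0.0197716   0.08280743] [  5.20625241  -0.21684972 -12.38527696] [-0.08310382 -0.89605265 -0.01633023]
clock: 3.87
ee_pos: [0.5095, -0.0202, 0.0828]
tool_rot: [-3.141, 0.001, 2.18]
contact_force: [4.5, -0.7, -10.2]
opening: 0.0449
grasp_force: 77.3
[ 0.50945226 -0.0202387   0.08280199] [  4.47559088  -0.70680251 -10.23688508] [-0.16951141 -0.82760547  0.16038435] [-1.21865433e-01  3.82106182e-01  1.83501060e+00 -1.20719690e-03
  9.23769650e-01 -7.30060339e-01]
```

```bash
python3 -m crank '[{"travel":[-0.5,0,-1],"rot":[0,0,-0.11],"grip":0},{"travel":[-0.5,0,-1],"rot":[0,0,-0.22],"grip":0},{"travel":[-0.5,0,-1],"rot":[0,0,-0.33],"grip":0},{"travel":[-0.5,0,-1],"rot":[0,0,-0.44],"grip":0},{"travel":[-0.5,0,-1],"rot":[0,0,-0.53],"grip":0},{"travel":[-0.5,0,-1],"rot":[0,0,-0.60],"grip":0},{"travel":[-0.5,0,-1],"rot":[0,0,-0.63],"grip":0},{"travel":[-0.5,0,-1],"rot":[0,0,-0.63],"grip":0}]'
python3 - <<'E'
from workcell import r
s=r.sense();print(s['ee_pos'],s['contact_force'],s['moment'],s['tool_rot'])
E
```

```text
clock: 4.53
ee_pos: [0.5087, -0.0205, 0.0827]
tool_rot: [3.141, 0.002, 1.555]
contact_force: [2.1, -2.9, -1.3]
opening: 0.0446
grasp_force: 78.3
[ 0.50868814 -0.02045923  0.08273863] [ 2.06633669 -2.91685635 -1.26399923] [-0.5846238  -0.16630388  0.04694882] [3.14100473e+00 1.50141694e-03 1.55465858e+00]
```

```bash
python3 -m crank '[{"travel":[0,0,0],"rot":[0,0,-0.11],"grip":0},{"travel":[0,0,0],"rot":[0,0,-0.22],"grip":0},{"travel":[0,0,0],"rot":[0,0,-0.33],"grip":0},{"travel":[0,0,0],"rot":[0,0,-0.44],"grip":0},{"travel":[0,0,0],"rot":[0,0,-0.5],"grip":0},{"travel":[0,0,0],"rot":[0,0,-0.52],"grip":0},{"travel":[0,0,0],"rot":[0,0,-0.52],"grip":0}]'
python3 - <<'E'
from workcell import r
s=r.sense();print(s['ee_pos'],s['contact_force'],s['moment'],s['tool_rot'])
E
```

```text
clock: 5.12
ee_pos: [0.5081, -0.0202, 0.0827]
tool_rot: [3.141, 0.001, 1.036]
contact_force: [-0.4, -3.9, 3.2]
opening: 0.0447
grasp_force: 78.7
[ 0.50805088 -0.02021585  0.08268198] [-0.38716863 -3.94854651  3.15779514] [-0.60148195  0.14948595  0.05449785] [3.14146206e+00 1.17396063e-03 1.03637976e+00]
```

```bash
python3 -m crank '[{"travel":[0,0,0],"rot":[0,0,-0.11],"grip":0},{"travel":[0,0,0],"rot":[0,0,-0.22],"grip":0},{"travel":[0,0,0],"rot":[0,0,-0.26],"grip":0},{"travel":[0,0,0],"rot":[0,0,-0.26],"grip":0}]'
python3 - <<'E'
from workcell import r
s=r.sense();print(s['ee_pos'],s['contact_force'],s['moment'],s['tool_rot'])
E
python3 -m crank '[{"travel":[0,0,0],"rot":[0,0,-0.09],"grip":0},{"travel":[0,0,0],"rot":[0,0,-0.18],"grip":0},{"travel":[0,0,0],"rot":[0,0,-0.26],"grip":0},{"travel":[0,0,0],"rot":[0,0,-0.26],"grip":0}]'
python3 - <<'E'
from workcell import r
s=r.sense();print(s['ee_pos'],s['contact_force'],s['moment'],s['tool_rot'])
E
```

```text
clock: 5.45
ee_pos: [0.5078, -0.02, 0.0827]
tool_rot: [-3.141, 0.001, 0.776]
contact_force: [-1.0, -4.2, 4.8]
opening: 0.0448
grasp_force: 79.1
[ 0.50780987 -0.02000575  0.08269128] [-1.04358183 -4.16417684  4.83652075] [-0.76348717  0.46955491 -0.15754915] [-3.14146590e+00  1.10289793e-03  7.75648392e-01]
clock: 5.78
ee_pos: [0.5081, -0.0195, 0.0827]
tool_rot: [3.142, 0.0, 0.516]
contact_force: [-1.4, -2.6, 5.6]
opening: 0.0449
grasp_force: 82.7
[ 0.50812362 -0.01950296  0.08269314] [-1.43046144 -2.55700856  5.59978957] [-0.3574088   0.24866037  0.07558278] [3.14152894e+00 2.32491665e-04 5.16407218e-01]
```

```bash
python3 -m crank '[{"travel":[0,0,0],"rot":[0,0,-0.11],"grip":0},{"travel":[0,0,0],"rot":[0,0,-0.22],"grip":0},{"travel":[0,0,0],"rot":[0,0,-0.33],"grip":0},{"travel":[0,0,0],"rot":[0,0,-0.42],"grip":0},{"travel":[0,0,0],"rot":[0,0,-0.44],"grip":0},{"travel":[0,0,0],"rot":[0,0,-0.44],"grip":0}]'
python3 - <<'E'
from workcell import r
s=r.sense();print(s['contact_force'],s['moment'],s['tool_rot'])
E
python3 -m crank '[{"travel":[0,0,0],"rot":[0,0,-0.02],"grip":0},{"travel":[0,0,0],"rot":[0,0,-0.04],"grip":0},{"travel":[0,0,0],"rot":[0,0,-0.05],"grip":0},{"travel":[0,0,0],"rot":[0,0,-0.05],"grip":0}]'
python3 - <<'E'
from workcell import r
s=r.sense();print(s['contact_force'],s['moment'],s['tool_rot'],s['joint_pos'][5])
E
```

```text
clock: 6.28
ee_pos: [0.5124, -0.019, 0.0829]
tool_rot: [3.142, -0.008, 0.08]
contact_force: [7.1, 0.1, -2.5]
opening: 0.0448
grasp_force: 78.0
[ 7.05287045  0.06509871 -2.53362002] [ 0.17015706 -1.09215125  0.6033323 ] [ 3.14150516 -0.00750582  0.07975094]
clock: 6.62
ee_pos: [0.5114, -0.0192, 0.0829]
tool_rot: [3.141, -0.006, 0.032]
contact_force: [5.7, 0.9, -0.9]
opening: 0.0448
grasp_force: 78.0
[ 5.65586614  0.92906909 -0.88903623] [ 0.26035706 -0.97040759  1.6218654 ] [ 3.14114131 -0.00562523  0.03189838] 1.4181977151856409
```

The moment climbed from 0.60 to 1.62 N·m at a turn of about 152°. That is the stop, five clicks from the start with no grip slip. Now I back off five clicks, in two halves.

```bash
python3 -m crank '[{"travel":[0,0,0],"rot":[0,0,0.11],"grip":0},{"travel":[0,0,0],"rot":[0,0,0.22],"grip":0},{"travel":[0,0,0],"rot":[0,0,0.33],"grip":0},{"travel":[0,0,0],"rot":[0,0,0.44],"grip":0},{"travel":[0,0,0],"rot":[0,0,0.55],"grip":0},{"travel":[0,0,0],"rot":[0,0,0.66],"grip":0},{"travel":[0,0,0],"rot":[0,0,0.77],"grip":0},{"travel":[0,0,0],"rot":[0,0,0.88],"grip":0},{"travel":[0,0,0],"rot":[0,0,0.99],"grip":0},{"travel":[0,0,0],"rot":[0,0,1.1],"grip":0},{"travel":[0,0,0],"rot":[0,0,1.1],"grip":0},{"travel":[0,0,0],"rot":[0,0,1.1],"grip":0}]'
python3 - <<'E'
from workcell import r
s=r.sense();print(s['contact_force'],s['moment'],s['tool_rot'])
E
python3 -m crank '[{"travel":[0,0,0],"rot":[0,0,0.11],"grip":0},{"travel":[0,0,0],"rot":[0,0,0.22],"grip":0},{"travel":[0,0,0],"rot":[0,0,0.33],"grip":0},{"travel":[0,0,0],"rot":[0,0,0.44],"grip":0},{"travel":[0,0,0],"rot":[0,0,0.55],"grip":0},{"travel":[0,0,0],"rot":[0,0,0.66],"grip":0},{"travel":[0,0,0],"rot":[0,0,0.77],"grip":0},{"travel":[0,0,0],"rot":[0,0,0.88],"grip":0},{"travel":[0,0,0],"rot":[0,0,0.99],"grip":0},{"travel":[0,0,0],"rot":[0,0,1.1],"grip":0},{"travel":[0,0,0],"rot":[0,0,1.21],"grip":0},{"travel":[0,0,0],"rot":[0,0,1.32],"grip":0},{"travel":[0,0,0],"rot":[0,0,1.43],"grip":0},{"travel":[0,0,0],"rot":[0,0,1.52],"grip":0},{"travel":[0,0,0],"rot":[0,0,1.57],"grip":0},{"travel":[0,0,0],"rot":[0,0,1.57],"grip":0},{"travel":[0,0,0],"rot":[0,0,1.57],"grip":0}]'
python3 - <<'E'
from workcell import r
s=r.sense();print(s['contact_force'],s['moment'],s['tool_rot'])
E
```

```text
clock: 7.62
ee_pos: [0.51, -0.0169, 0.0828]
tool_rot: [3.141, -0.006, 1.126]
contact_force: [2.9, 8.1, 2.5]
opening: 0.0451
grasp_force: 78.4
[2.8545738  8.07902214 2.50619287] [ 1.27578723 -0.55036591 -0.06870618] [ 3.14060652 -0.00566665  1.1262749 ]
clock: 9.03
ee_pos: [0.5064, -0.018, 0.0828]
tool_rot: [3.14, -0.004, 2.697]
contact_force: [-3.8, 2.3, 9.7]
opening: 0.0448
grasp_force: 79.3
[-3.77583891  2.27151958  9.73275592] [ 0.60270195  0.64582982 -0.05719035] [ 3.14033793 -0.00398382  2.69702731]
```

```bash
python3 -m crank '[{"travel":[0,0,0],"rot":[0,0,0],"grip":1},{"travel":[0,0,0],"rot":[0,0,0],"grip":1},{"travel":[0,0,0],"rot":[0,0,0],"grip":1},{"travel":[0,0,0],"rot":[0,0,0],"grip":1},{"travel":[0,0,0],"rot":[0,0,0],"grip":1},{"travel":[0,0,0],"rot":[0,0,0],"grip":1},{"travel":[0,0,0],"rot":[0,0,0],"grip":1},{"travel":[0,0,20],"rot":[0,0,0],"grip":1},{"travel":[0,0,50],"rot":[0,0,0],"grip":1},{"travel":[0,0,85],"rot":[0,0,0],"grip":1},{"travel":[0,0,120],"rot":[0,0,0],"grip":1},{"travel":[-20,40,120],"rot":[0,0,0],"grip":0},{"travel":[-20,80,120],"rot":[0,0,0],"grip":0},{"travel":[-20,120,120],"rot":[0,0,0],"grip":0},{"travel":[-20,160,120],"rot":[0,0,0],"grip":0},{"travel":[-20,200,120],"rot":[0,0,0],"grip":0},{"travel":[-20,200,120],"rot":[0,0,0],"grip":0}]'
python3 - <<'E'
from workcell import r
import cv2,numpy as np
s=r.sense();print(s['ee_pos'],s['contact_force'],s['moment'])
I=[]
for n,x,y in(("top",300,192),("scene",304,168)):
    c=r.snapshot(n)["color"];o=np.load(n+"0.npz")["color"]
    I.append(np.vstack([cv2.resize(k[y:y+40,x:x+40],(280,280),interpolation=2) for k in(o,c)]))
cv2.imwrite("pics/k1.png",np.hstack(I))
E
```

```text
clock: 10.45
ee_pos: [0.4884, 0.1872, 0.2026]
tool_rot: [3.137, -0.001, 2.7]
contact_force: [-0.3, -0.3, 0.2]
opening: 0.0128
grasp_force: 0.0
[0.48842254 0.18719259 0.20261585] [-0.27316637 -0.27572268  0.24460746] [0.00795579 0.00330893 0.04978597]
```

View pics/k1.png

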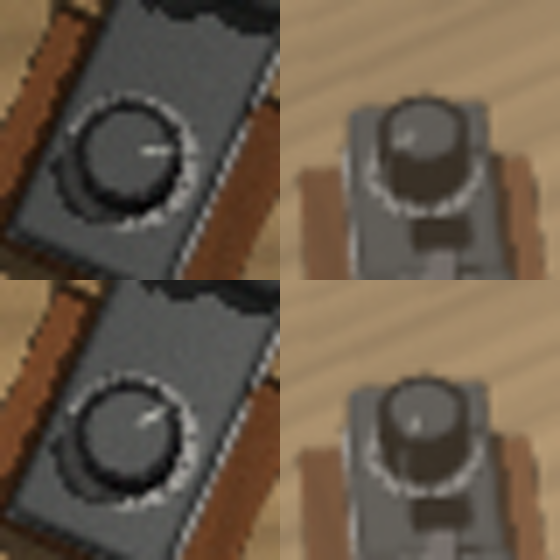

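Going by the line in this picture, the knob now sits about 30° anticlockwise of its start (top view: from 0° to about 35°). The likely reason is that the start was four clicks out and the grip hopped one flat against the stop, which would leave it at five. I'll verify that by regripping centred and harder, finding the stop with care and photographing zero.

```bash
python3 -m crank '[{"travel":[20,-40,0],"rot":[0,0,0.005],"grip":1},{"travel":[20,-80,0],"rot":[0,0,0.005],"grip":1},{"travel":[20,-120,0],"rot":[0,0,0.005],"grip":1},{"travel":[20,-160,0],"rot":[0,0,0.005],"grip":1},{"travel":[20,-200,0],"rot":[0,0,0.005],"grip":1},{"travel":[20,-206,0],"rot":[0,0,0.005],"grip":1},{"travel":[20,-206,0],"rot":[0,0,0.005],"grip":1},{"travel":[20,-206,-40],"rot":[0,0,0.005],"grip":1},{"travel":[20,-206,-75],"rot":[0,0,0.005],"grip":1},{"travel":[20,-206,-100],"rot":[0,0,0.005],"grip":1},{"travel":[20,-206,-117],"rot":[0,0,0.005],"grip":1},{"travel":[20,-206,-117],"rot":[0,0,0.005],"grip":1},{"travel":[20,-206,-117],"rot":[0,0,0.005],"grip":0},{"travel":[20,-206,-117],"rot":[0,0,0.005],"grip":0},{"travel":[20,-206,-117],"rot":[0,0,0.005],"grip":0},{"travel":[20,-206,-117],"rot":[0,0,0.005],"grip":0},{"travel":[20,-206,-117],"rot":[0,0,0.005],"grip":0},{"travel":[20,-206,-117],"rot":[0,0,0.005],"grip":0},{"travel":[20,-206,-117],"rot":[0,0,0.005],"grip":0},{"travel":[20,-206,-117],"rot":[0,0,0.005],"grip":0}]' 110
python3 - <<'E'
from workcell import r
s=r.sense();print(s['contact_force'],s['moment'],s['tool_rot'])
E
```

```text
clock: 12.22
ee_pos: [0.5123, -0.0212, 0.0887]
tool_rot: [3.131, 0.005, 2.697]
contact_force: [2.4, 15.8, 7.7]
opening: 0.0442
grasp_force: 111.2
[ 2.42082969 15.81731644  7.74282898] [ 2.65562472 -0.34515701  0.00537261] [3.13134672 0.00546603 2.69737975]
```

The last position reading was taken before the arm had settled, so this grip is commanded 7 mm off in y. I open, recentre and regrip.

```bash
python3 -m crank '[{"travel":[0,0,0],"rot":[0,0,0],"grip":1},{"travel":[0,0,0],"rot":[0,0,0],"grip":1},{"travel":[0,0,0],"rot":[0,0,0],"grip":1},{"travel":[0,0,0],"rot":[0,0,0],"grip":1},{"travel":[0,3,0],"rot":[0,0,0],"grip":1},{"travel":[0.5,7,0],"rot":[0,0,0],"grip":1},{"travel":[0.5,7,0],"rot":[0,0,0],"grip":1},{"travel":[0.5,7,0],"rot":[0,0,0],"grip":1},{"travel":[0.5,7,0],"rot":[0,0,0],"grip":1}]' 110; python3 -m crank '[{"travel":[0,0,0],"rot":[0,0,0],"grip":0},{"travel":[0,0,0],"rot":[0,0,0],"grip":0},{"travel":[0,0,0],"rot":[0,0,0],"grip":0},{"travel":[0,0,0],"rot":[0,0,0],"grip":0},{"travel":[0,0,0],"rot":[0,0,0],"grip":0},{"travel":[0,0,0],"rot":[0,0,0],"grip":0},{"travel":[0,0,0],"rot":[0,0,0],"grip":0},{"travel":[0,0,0],"rot":[0,0,0],"grip":0}]'
python3 - <<'E'
from workcell import r
s=r.sense();print(s['contact_force'],s['moment'],s['tool_rot'])
E
```

```text
clock: 12.97
ee_pos: [0.5088, -0.0185, 0.0852]
tool_rot: [-3.141, -0.0, 2.7]
contact_force: [0.8, 0.0, -0.3]
opening: 0.0854
grasp_force: 0.0
clock: 13.63
ee_pos: [0.5087, -0.0191, 0.0858]
tool_rot: [-3.141, 0.0, 2.7]
contact_force: [-1.3, -2.3, 5.6]
opening: 0.0441
grasp_force: 111.7
[-1.27116636 -2.34177128  5.59909369] [-0.16682221  0.31132429  0.00248159] [-3.14078086e+00  2.35002396e-04  2.70006301e+00]
```

Now it is well centred. I turn 98° clockwise, past three clicks, then check.

```bash
python3 -m crank '[{"travel":[0,0,0],"rot":[0,0,-0.11],"grip":0},{"travel":[0,0,0],"rot":[0,0,-0.22],"grip":0},{"travel":[0,0,0],"rot":[0,0,-0.33],"grip":0},{"travel":[0,0,0],"rot":[0,0,-0.44],"grip":0},{"travel":[0,0,0],"rot":[0,0,-0.55],"grip":0},{"travel":[0,0,0],"rot":[0,0,-0.66],"grip":0},{"travel":[0,0,0],"rot":[0,0,-0.77],"grip":0},{"travel":[0,0,0],"rot":[0,0,-0.88],"grip":0},{"travel":[0,0,0],"rot":[0,0,-0.99],"grip":0},{"travel":[0,0,0],"rot":[0,0,-1.1],"grip":0},{"travel":[0,0,0],"rot":[0,0,-1.2],"grip":0}]'
python3 - <<'E'
from workcell import r
s=r.sense();print(s['contact_force'],s['moment'],s['tool_rot'])
E
python3 -m crank '[{"travel":[0,0,0],"rot":[0,0,-0.11],"grip":0},{"travel":[0,0,0],"rot":[0,0,-0.22],"grip":0},{"travel":[0,0,0],"rot":[0,0,-0.33],"grip":0},{"travel":[0,0,0],"rot":[0,0,-0.44],"grip":0},{"travel":[0,0,0],"rot":[0,0,-0.51],"grip":0},{"travel":[0,0,0],"rot":[0,0,-0.51],"grip":0}]'
python3 - <<'E'
from workcell import r
s=r.sense();print(s['contact_force'],s['moment'],s['tool_rot'])
E
```

```text
clock: 14.55
ee_pos: [0.5088, -0.019, 0.0858]
tool_rot: [3.141, 0.001, 1.495]
contact_force: [-1.5, -1.6, 5.4]
opening: 0.0442
grasp_force: 111.7
[-1.4728331  -1.59749877  5.35099304] [-0.2238803   0.30844612  0.28296446] [3.14137541e+00 8.05005428e-04 1.49501736e+00]
clock: 15.05
ee_pos: [0.5089, -0.019, 0.0859]
tool_rot: [3.141, 0.001, 0.988]
contact_force: [-1.6, -1.7, 5.2]
opening: 0.044
grasp_force: 111.7
[-1.59695061 -1.70458067  5.23447252] [-0.2805092   0.30067973  0.06685753] [3.14089126e+00 5.56044354e-04 9.87544841e-01]
```

```bash
python3 -m crank '[{"travel":[0,0,0],"rot":[0,0,-0.11],"grip":0},{"travel":[0,0,0],"rot":[0,0,-0.22],"grip":0},{"travel":[0,0,0],"rot":[0,0,-0.33],"grip":0},{"travel":[0,0,0],"rot":[0,0,-0.44],"grip":0},{"travel":[0,0,0],"rot":[0,0,-0.48],"grip":0},{"travel":[0,0,0],"rot":[0,0,-0.48],"grip":0}]'
python3 - <<'E'
from workcell import r
s=r.sense();print(s['contact_force'],s['moment'],s['tool_rot'])
E
python3 -m crank '[{"travel":[0,0,0],"rot":[0,0,-0.06],"grip":0},{"travel":[0,0,0],"rot":[0,0,-0.08],"grip":0},{"travel":[0,0,0],"rot":[0,0,-0.08],"grip":0}]'
python3 - <<'E'
from workcell import r
s=r.sense();print(s['contact_force'],s['moment'],s['tool_rot'])
E
```

```text
clock: 15.55
ee_pos: [0.509, -0.0191, 0.0858]
tool_rot: [3.141, 0.0, 0.509]
contact_force: [-1.7, -2.4, 5.5]
opening: 0.0444
grasp_force: 111.7
[-1.70044087 -2.38401985  5.45531289] [-0.28825151  0.35771728  0.10117717] [3.14059158e+00 1.88016907e-04 5.09092557e-01]
clock: 15.8
ee_pos: [0.509, -0.0191, 0.0858]
tool_rot: [3.141, 0.0, 0.43]
contact_force: [-0.7, -2.1, 6.6]
opening: 0.0446
grasp_force: 111.8
[-0.73587275 -2.12677997  6.5932612 ] [-0.25723823  0.36465091  0.07490584] [3.14057493e+00 5.81812302e-05 4.29696944e-01]
```

```bash
python3 -m crank '[{"travel":[0,0,0],"rot":[0,0,-0.11],"grip":0},{"travel":[0,0,0],"rot":[0,0,-0.22],"grip":0},{"travel":[0,0,0],"rot":[0,0,-0.3],"grip":0},{"travel":[0,0,0],"rot":[0,0,-0.35],"grip":0},{"travel":[0,0,0],"rot":[0,0,-0.35],"grip":0},{"travel":[0,0,0],"rot":[0,0,-0.35],"grip":0}]'
python3 - <<'E'
from workcell import r
s=r.sense();print(s['contact_force'],s['moment'],s['tool_rot'])
E
python3 -m crank '[{"travel":[0,0,0],"rot":[0,0,-0.04],"grip":0},{"travel":[0,0,0],"rot":[0,0,-0.06],"grip":0},{"travel":[0,0,0],"rot":[0,0,-0.06],"grip":0}]'
python3 - <<'E'
from workcell import r
s=r.sense();print(s['contact_force'],s['moment'],s['tool_rot'])
E
```

```text
clock: 16.3
ee_pos: [0.509, -0.0192, 0.0858]
tool_rot: [3.141, -0.0, 0.08]
contact_force: [-1.5, -2.0, 5.6]
opening: 0.0443
grasp_force: 111.7
[-1.53249447 -2.03368701  5.56181247] [-0.40240898  0.422219   -0.01582275] [ 3.14055766e+00 -3.11718532e-04  8.03071930e-02]
clock: 16.55
ee_pos: [0.509, -0.0192, 0.0858]
tool_rot: [3.139, -0.0, 0.029]
contact_force: [-0.7, -0.4, 5.8]
opening: 0.0441
grasp_force: 111.8
[-0.66059399 -0.37376973  5.82332873] [-2.90416123e-03  3.20241569e-01  2.98502421e+00] [ 3.13884623e+00 -1.52529685e-04  2.85290548e-02]
```

The stop came at exactly 152° with 2.99 N·m, so the knob had indeed been at click five. I back off the same angle again.

```bash
python3 -m crank '[{"travel":[0,0,0],"rot":[0,0,0.11],"grip":0},{"travel":[0,0,0],"rot":[0,0,0.22],"grip":0},{"travel":[0,0,0],"rot":[0,0,0.33],"grip":0},{"travel":[0,0,0],"rot":[0,0,0.44],"grip":0},{"travel":[0,0,0],"rot":[0,0,0.55],"grip":0},{"travel":[0,0,0],"rot":[0,0,0.66],"grip":0},{"travel":[0,0,0],"rot":[0,0,0.77],"grip":0},{"travel":[0,0,0],"rot":[0,0,0.88],"grip":0},{"travel":[0,0,0],"rot":[0,0,0.99],"grip":0},{"travel":[0,0,0],"rot":[0,0,1.1],"grip":0},{"travel":[0,0,0],"rot":[0,0,1.1],"grip":0},{"travel":[0,0,0],"rot":[0,0,1.1],"grip":0}]'; python3 -m crank '[{"travel":[0,0,0],"rot":[0,0,0.11],"grip":0},{"travel":[0,0,0],"rot":[0,0,0.22],"grip":0},{"travel":[0,0,0],"rot":[0,0,0.33],"grip":0},{"travel":[0,0,0],"rot":[0,0,0.44],"grip":0},{"travel":[0,0,0],"rot":[0,0,0.55],"grip":0},{"travel":[0,0,0],"rot":[0,0,0.66],"grip":0},{"travel":[0,0,0],"rot":[0,0,0.77],"grip":0},{"travel":[0,0,0],"rot":[0,0,0.88],"grip":0},{"travel":[0,0,0],"rot":[0,0,0.99],"grip":0},{"travel":[0,0,0],"rot":[0,0,1.1],"grip":0},{"travel":[0,0,0],"rot":[0,0,1.21],"grip":0},{"travel":[0,0,0],"rot":[0,0,1.32],"grip":0},{"travel":[0,0,0],"rot":[0,0,1.43],"grip":0},{"travel":[0,0,0],"rot":[0,0,1.52],"grip":0},{"travel":[0,0,0],"rot":[0,0,1.57],"grip":0},{"travel":[0,0,0],"rot":[0,0,1.58],"grip":0},{"travel":[0,0,0],"rot":[0,0,1.58],"grip":0}]'
python3 - <<'E'
from workcell import r
s=r.sense();print(s['contact_force'],s['moment'],s['tool_rot'])
E
```

```text
clock: 17.55
ee_pos: [0.5089, -0.019, 0.0858]
tool_rot: [3.141, 0.0, 1.121]
contact_force: [-2.0, -2.4, 5.6]
opening: 0.0441
grasp_force: 112.0
clock: 18.97
ee_pos: [0.5086, -0.0191, 0.0858]
tool_rot: [-3.141, 0.0, 2.701]
contact_force: [-2.5, -2.2, 6.1]
opening: 0.0443
grasp_force: 112.1
[-2.45617213 -2.17817863  6.1424734 ] [-0.30620837  0.33848229  0.00687619] [-3.14089524e+00  1.94399452e-04  2.70065262e+00]
```

```bash
python3 -m crank '[{"travel":[0,0,0],"rot":[0,0,0],"grip":1},{"travel":[0,0,0],"rot":[0,0,0],"grip":1},{"travel":[0,0,0],"rot":[0,0,0],"grip":1},{"travel":[0,0,0],"rot":[0,0,0],"grip":1},{"travel":[0,0,0],"rot":[0,0,0],"grip":1},{"travel":[0,0,0],"rot":[0,0,0],"grip":1},{"travel":[0,0,0],"rot":[0,0,0],"grip":1},{"travel":[0,0,20],"rot":[0,0,0],"grip":1},{"travel":[0,0,50],"rot":[0,0,0],"grip":1},{"travel":[0,0,85],"rot":[0,0,0],"grip":1},{"travel":[0,0,110],"rot":[0,0,0],"grip":1},{"travel":[0,0,110],"rot":[0,0,0],"grip":0},{"travel":[20,-9,110],"rot":[0,0,0],"grip":0},{"travel":[40,-19,110],"rot":[0,0,0],"grip":0},{"travel":[52,-24,110],"rot":[0,0,0],"grip":0},{"travel":[52,-24,110],"rot":[0,0,0],"grip":0},{"travel":[52,-24,110],"rot":[0,0,0],"grip":0},{"travel":[52,-24,110],"rot":[0,0,0],"grip":0},{"travel":[52,-24,110],"rot":[0,0,0],"grip":0},{"travel":[52,-24,110],"rot":[0,0,0],"grip":0}]'; python3 -m crank '[{"travel":[0,0,-20],"rot":[0,0,0],"grip":0},{"travel":[0,0,-40],"rot":[0,0,0],"grip":0},{"travel":[0,0,-40],"rot":[0,0,0],"grip":0},{"travel":[0,0,-40],"rot":[0,0,0],"grip":0}]'
python3 - <<'E'
from workcell import r
import cv2,numpy as np
s=r.sense();print(s['ee_pos'],s['contact_force'],s['opening'])
I=[cv2.resize(r.snapshot(n)["color"][y:y+90,x:x+90],(400,400),interpolation=2) for n,x,y in(("top",285,140),("scene",280,150))]
cv2.imwrite("pics/l1.png",np.hstack(I))
E
```

```text
clock: 20.63
ee_pos: [0.5597, -0.0421, 0.1951]
tool_rot: [-3.141, -0.001, 2.7]
contact_force: [-0.1, -0.2, 0.2]
opening: -0.0002
grasp_force: 0.0
clock: 20.97
ee_pos: [0.5594, -0.0421, 0.1546]
tool_rot: [-3.141, -0.003, 2.7]
contact_force: [-0.8, -0.2, 0.1]
opening: 0.0003
grasp_force: 0.0
[ 0.5593886  -0.04214727  0.1545717 ] [-0.79453557 -0.21574983  0.09791884] 0.00025278318825258195
```

View pics/l1.png

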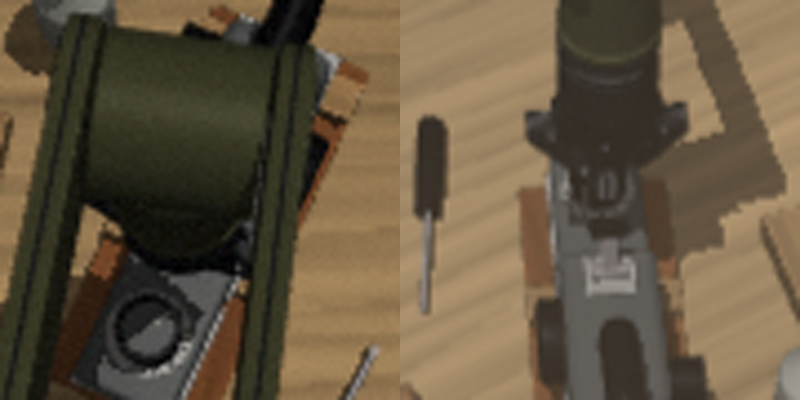

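The picture shows the closed fingers at (605,190) in the right half, just nose-side of the black paddle at (605,228) and lined up with it. I push along the planer axis.

```bash
python3 -m crank '[{"travel":[9,-4.2,0],"rot":[0,0,0],"grip":0},{"travel":[18,-8.4,0],"rot":[0,0,0],"grip":0},{"travel":[26,-12.1,0],"rot":[0,0,0],"grip":0},{"travel":[33,-15.4,0],"rot":[0,0,0],"grip":0},{"travel":[40,-18.7,0],"rot":[0,0,0],"grip":0},{"travel":[45,-21,0],"rot":[0,0,0],"grip":0},{"travel":[50,-23.3,0],"rot":[0,0,0],"grip":0},{"travel":[50,-23.3,0],"rot":[0,0,0],"grip":0},{"travel":[50,-23.3,0],"rot":[0,0,0],"grip":0}]';python3 -m crank '[{"travel":[3,-1.4,0],"rot":[0,0,0],"grip":0},{"travel":[6,-2.8,0],"rot":[0,0,0],"grip":0},{"travel":[6,-2.8,0],"rot":[0,0,0],"grip":0},{"travel":[6,-2.8,0],"rot":[0,0,0],"grip":0}]'
```

```text
clock: 21.82
ee_pos: [0.6119, -0.0664, 0.155]
tool_rot: [-3.142, 0.001, 2.7]
contact_force: [-0.5, 0.0, -0.3]
opening: -0.0
grasp_force: 0.0
clock: 22.15
ee_pos: [0.6154, -0.0681, 0.155]
tool_rot: [-3.141, -0.003, 2.7]
contact_force: [-4.7, 2.1, 1.7]
opening: -0.0002
grasp_force: 2.3
```

```bash
for i in 1; do python3 -m crank '[{"travel":[1.8,-0.8,0],"rot":[0,0,0],"grip":0},{"travel":[1.8,-0.8,0],"rot":[0,0,0],"grip":0},{"travel":[1.8,-0.8,0],"rot":[0,0,0],"grip":0}]'; done; python3 -m crank '[{"travel":[1.8,-0.8,0],"rot":[0,0,0],"grip":0},{"travel":[1.8,-0.8,0],"rot":[0,0,0],"grip":0},{"travel":[1.8,-0.8,0],"rot":[0,0,0],"grip":0}]';python3 -m crank '[{"travel":[1.8,-0.8,0],"rot":[0,0,0],"grip":0},{"travel":[1.8,-0.8,0],"rot":[0,0,0],"grip":0},{"travel":[1.8,-0.8,0],"rot":[0,0,0],"grip":0}]'
```

```text
clock: 22.4
ee_pos: [0.6155, -0.0681, 0.1549]
tool_rot: [-3.141, -0.007, 2.7]
contact_force: [-7.8, 3.6, 3.6]
opening: 0.0005
grasp_force: 4.6
clock: 22.65
ee_pos: [0.6156, -0.0682, 0.1549]
tool_rot: [-3.141, -0.01, 2.7]
contact_force: [-11.0, 5.2, 6.5]
opening: 0.0
grasp_force: 6.9
clock: 22.9
ee_pos: [0.6157, -0.0682, 0.1549]
tool_rot: [-3.14, -0.014, 2.7]
contact_force: [-15.3, 6.6, 8.2]
opening: -0.0001
grasp_force: 9.1
```

The position held steady while the force rose to about 17 N, so the lever is at its stop. I back off, retreat and check both results.

```bash
python3 -m crank '[{"travel":[-20,9.3,0],"rot":[0,0,0],"grip":0},{"travel":[-40,18.7,10],"rot":[0,0,0],"grip":0},{"travel":[-50,23,45],"rot":[0,0,0],"grip":0},{"travel":[-60,60,65],"rot":[0,0,0],"grip":0},{"travel":[-70,100,65],"rot":[0,0,0],"grip":0},{"travel":[-90,135,65],"rot":[0,0,0],"grip":0},{"travel":[-110,170,65],"rot":[0,0,0],"grip":0},{"travel":[-120,210,65],"rot":[0,0,0],"grip":0},{"travel":[-130,250,65],"rot":[0,0,0],"grip":0},{"travel":[-130,290,65],"rot":[0,0,0],"grip":0},{"travel":[-130,290,65],"rot":[0,0,0],"grip":0},{"travel":[-130,290,65],"rot":[0,0,0],"grip":0},{"travel":[-130,290,65],"rot":[0,0,0],"grip":0}]'
python3 - <<'E'
from workcell import r
import cv2,numpy as np
I=[]
for n,x,y in(("top",298,160),("scene",294,172)):
    c=r.snapshot(n)["color"];cv2.imwrite(f"pics/{n}_end.png",c);I.append(cv2.resize(c[y:y+75,x:x+56],(392,525),interpolation=2))
cv2.imwrite("pics/e1.png",np.hstack(I))
E
```

```text
clock: 23.98
ee_pos: [0.4929, 0.2189, 0.2205]
tool_rot: [3.141, 0.002, 2.701]
contact_force: [-0.8, -0.3, 0.1]
opening: 0.0002
grasp_force: 0.0
```

View pics/e1.png

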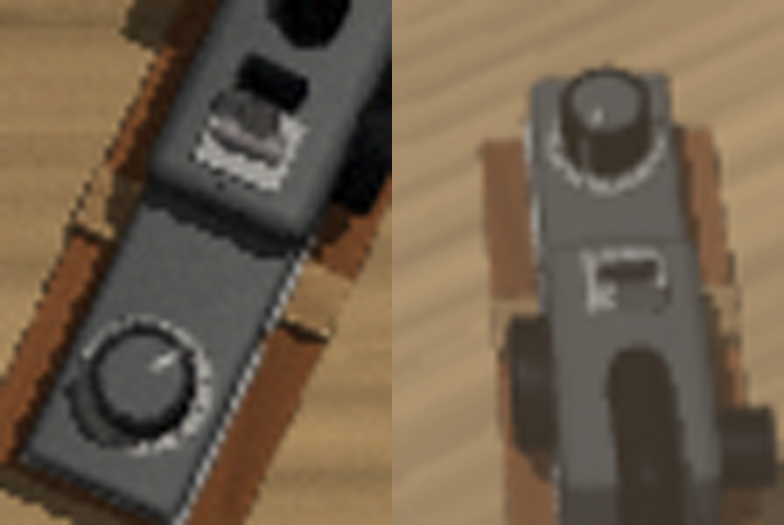

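The picture shows the knob line in the same direction as after the first five clicks. The paddle is now on the rear side of the plate, at top px (337,171). A quick numeric check, then I hand in.

Run:
```python
from h import *
import cv2
u=np.array([np.cos(np.radians(-25)),np.sin(np.radians(-25))])
p=plane("top",(298+275.5/7-.5,160+84/7-.5),.158);print(p,(p[:2]-[.5087,-.0192])@u)
d=cv2.absdiff(cv2.imread("pics/top_end.png"),C["top"]["color"]).max(2)>60
n,_,st,_=cv2.connectedComponentsWithStats(d.astype("uint8"));print([s.tolist() for s in st[1:] if s[4]>8])
```

```text
[ 0.62818763 -0.079259    0.158     ] 0.1336746028895456
[[147, 165, 129, 235, 16534], [333, 169, 9, 7, 35], [329, 173, 9, 6, 24], [326, 180, 11, 7, 40], [84, 325, 84, 75, 3151], [33, 326, 78, 74, 2838], [0, 337, 27, 16, 168]]
```

```bash
python3 -c "
from workcell import r
print(r.job_done())"
```

```text
the job is handed in; nothing more can be done
None
```

I turned the knob to its zero stop and backed it off five clicks, then pushed the lock lever to its rear stop and handed the job in at about 24 s; the first grip slipped a flat at the stop, so I repeated the knob count, and the stop came at exactly 152°.

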